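# Lock the carry-box shutter with a push rivet

### The job

Lock the sliding vent shutter of the white hatchling carry box with the smaller of the two push rivets in the wooden rack: seat the rivet in the shutter's round hole until its collar lies flat on the shutter, and only then push its centre pin down flush with the collar. The shutter has lengthwise play, so feel for the hole, and press gently because the plastic is brittle. Leave the bigger rivet and the other things where they are.

Things in the scene. Friction and masses are not known exactly. Their poses are not given: they have to be found in the camera images.
- vent_box: white plastic hatchling carry box, 206 (y) x 136 (x) x 70 mm to its roof, fixed; origin at the centre of its underside, z up. On the roof lies a grey shutter plate, 140 (y) x 82 (x) x 8 mm, with dark louvre slits, between two guide rails along y that stand 3 mm above it, 84 mm apart. It lies on a foam seal and gives about 1 mm per 8 N pressed down; over 30 N from the rivet cracks it
- shutter_mid (a point): point fixed to the carry box in the plane of the shutter's upper face, 78 mm above the box's origin; axes as the box. The shutter's one round hole (14 mm, mouth chamfered 1.5 mm, free depth over 30 mm) is centred at x = 0 and y anywhere from -12 to +12 mm of this point, as the shutter has play along y: feel or look for it. It is too stiff to be shifted gently (25 N)
- rivet_rack: wooden rivet rack, 130 (x) x 50 (y) x 30 mm, fixed; origin at the centre of its underside. Two 20 mm holes at x = -33 and +33 mm; one rivet stands in each, either one in either, collar resting on the rack's upper face. Fingers closing along the rack's y axis have free room on both sides of a collar
- rivet: the smaller black push rivet, upright; origin at the centre of the collar's underside, z up. Round collar 26 mm across, z = 0 to 12 mm, to grip it by; below it a shank 12 mm across, 18 mm long, its last 3 mm tapering to 9 mm; above the collar the centre pin, 12 mm across, stands 10 mm proud (pin top at z = 22 mm). About 35 g
- rivet_pin (a joint): centre pin of the smaller rivet, m: 0 = standing 10 mm proud, 0.010 = fully pushed in, flush with the collar's upper face. It slides against a steady friction of about 7 N and stays where it is left
- big_rivet: the bigger black push rivet, same form; collar 34 mm across, shank 18 mm (too thick for the hole); origin at the centre of the collar's underside. To be left in the rack
- food_cup: small clear cup with yellow mash, 42 mm across, 38 mm high, bystander; origin at the centre of its underside
- nail_brush: nail brush with a handle, 30 x 86 x 55 mm, bystander; origin at the centre of its underside

How it is judged:
By the outcome, as a careful person would: the job done as asked, in the order asked, and still so for the second after the job is handed in, with the robot touching nothing.
It also fails if it takes over 72 s, if anything falls off the work surface, if the arm or the gripper's body presses on something with over 40 N, if the wrist force passes 120 N, or if a joint passes its speed limit or range.

### The arm

A 6-joint arm with a two-finger parallel gripper is mounted at the origin on a cart in front of the work surface, level with it; the furniture and walls round the work are solid. World frame = base frame: x ahead of the robot, y to its left, z up, the work surface at z = 0. Lengths are in m, angles in rad, forces in N, time in s.
With the tool pointing down it reaches from about 0.35 to 0.775 m from the base axis. Payload 7.3 kg.
Tool frame: the origin (TCP) lies on the centre line of the jaws, within the pads' length; the fingertips stand tip_reach ahead of it and the grasp point (between the pads) lies 6 mm ahead of it (tip_reach is the distance from the TCP to the fingertips, in m); x points along the fingers, y is the direction in which the jaws open and shut, and the axes are right-handed (so a half turn about x gives the same grasp; the last joint's range is limited). The gripper opens to 92 mm and grips with 3 to 60 N. Pads are 19 mm wide; open, the fingers measure 130 mm over their backs; the gripper's body (75 mm by 190 mm) begins 47 mm behind the grasp point.
Start: joints at [-1.337, 0.342, 1.524, -0, 1.275, -0.146], TCP at [0.195, -0.488, 0.252] pointing down, gripper open.
Joint ranges: [-2.53, 2.53], [-0.77, 2.02], [0.04, 2.7], [-1, 4.14], [0.28, 2.66], [-3.11, 3.11]. Speed limits (rad/s): [2.57, 2.57, 3.14, 3.14, 3.14, 3.14].

### API

Orientations are given as [roll, pitch, yaw] about the fixed x, y, z axes, in that order (R = Rz(yaw) Ry(pitch) Rx(roll)).
In Python, from cell import observe, read_camera, get_calibration, hand_in, tip_reach gives the robot as it stands. The module is installed in compiled form; this text tells all that it offers.
- The arm moves only by the shell command python3 -m crank 'ROWS' [FORCE]. ROWS is JSON, a list of rows, each an object of numbers: "fingers": the opening, from -1 (shut) to 1 (fully open); "tx", "ty", "tz": the shift along the tool's x, y, z in units of 40 mm (1.0 is 40 mm); "roll": the turn about the tool's x in units of 10 degrees (1.0 is 10 degrees). In form: [{"fingers": .., "tx": .., "ty": .., "tz": .., "roll": ..}, ...]. A call has exactly 8 rows; each row is the pose to reach, as a shift and turn from the pose commanded when the call began, along the tool's axes at that moment; what a row does not reach only later rows make up. A row lasts 1/8 s, in which the tool goes at most 62.5 mm and 10.7 degrees, less where a joint would pass 70% of its speed; a pose out of reach is approached as far as the arm can. A call with a gripper value outside its range is refused whole. The fingers move at their own pace and stop on an object; FORCE is the grip in N (left out, the last holds). Time passes only in rows, so rows that repeat a pose let the fingers close, or fill a call up. It gives the time, the measured TCP pose, the force and the opening at its end, in the units of the state.
- observe(): the state, without advancing time (a new reading comes with each control period).
- read_camera(name): name is "side" or "top"; returns (picture, depth): 480x640x3 uint8, red, green, blue; 480x640 float32, m along the optical axis (not along the pixel's ray), 0 where there is no reading.
- get_calibration(name): a dict with "vertical_fov" (degrees; the focal length in pixels is half the picture's height over the tangent of half this angle, whatever the lens; pixels are square), "cx", "cy" (the principal point, pixels), "pose" (4x4, takes a point from camera to world coordinates). Camera axes: x right, y down, z forward; pixel columns grow to the right and rows downward; lengths in m; the calibration is good to about 2 mm. A picture is of the moment at which its call begins. get_calibration takes no time and is no camera call.
- hand_in(): hands the job in, once; it reports no verdict.
The state is a dict: "time": time; "qpos": joint angles; "qvel": joint speeds; "joint_efforts": joint torques, N m; "tool_pos": TCP position; "tool_rot": TCP orientation; "contact_force": force on the tool from outside, world axes, zero at the start; "torque": the same for the moment, N m; "opening": finger opening in m.
Only numpy, scipy, OpenCV 4.12 (cv2) and the standard library are available. Lean on these libraries where they do the work, as an engineer would, in place of code of your own. Each camera call takes 0.05 s, during which the arm holds its last target. There are 200 camera calls.

## Working session

There is one attempt and no reset: what is moved stays moved. The work goes in short steps, Python scripts to look and compute and a shell command to move; the robot and the scene stay as the last step left them, time stands still between calls to the robot, and variables do not carry over. Pictures are saved under pics/ and viewed, about 8 in all and at most 12, crops included, and the job is handed in when it is done.

```bash
mkdir -p pics
python3 - <<'E'
from cell import *
import cv2,numpy as np
print(tip_reach,observe())
for n in("top","side"):
    p,d=read_camera(n);np.savez(f"pics/{n}0.npz",p=p,d=d);cv2.imwrite(f"pics/{n}0.png",p[:,:,::-1]);print(n,get_calibration(n))
E
```

```text
0.025 {'time': 0.0, 'qpos': array([-1.33703556e+00,  3.42749381e-01,  1.52505916e+00,  4.52936821e-05,
        1.27539871e+00, -1.45977208e-01]), 'qvel': array([-0.00075304, -0.00107134,  0.00063394, -0.00021508, -0.00010194,
       -0.00091194]), 'joint_efforts': array([-1.94169712e-03, -4.31246710e+01, -2.44226253e+01,  7.15201395e-02,
        5.60235931e-02, -1.31094862e-04]), 'tool_pos': array([ 0.19455895, -0.48720348,  0.2510164 ]), 'tool_rot': array([-1.74359155,  1.56918115,  1.77772587]), 'contact_force': array([-0.46616664,  0.66896134,  0.06010153]), 'torque': array([-0.03169723, -0.02979379, -0.01760202]), 'opening': 0.0918314018417381}
top {'vertical_fov': 52.44839912980881, 'cx': 314.1325767399041, 'cy': 246.14024756404822, 'pose': array([[ 6.56448051e-04, -9.85895991e-01,  1.67357894e-01,
         4.30998693e-01],
       [-9.99838901e-01, -3.64901298e-03, -1.75743426e-02,
        -1.31670262e-02],
       [ 1.79371651e-02, -1.67319396e-01, -9.85739559e-01,
         1.08634011e+00],
       [ 0.00000000e+00,  0.00000000e+00,  0.00000000e+00,
         1.00000000e+00]])}
side {'vertical_fov': 57.836341836683715, 'cx': 324.02569956413976, 'cy': 239.11277178680112, 'pose': array([[-0.86324579,  0.23512265, -0.44668114,  1.07380511],
       [ 0.50438282,  0.43703521, -0.7447135 ,  0.77441359],
       [ 0.02011638, -0.86816909, -0.49586063,  0.61085281],
       [ 0.        ,  0.        ,  0.        ,  1.        ]])}
```

View pics/top0.png

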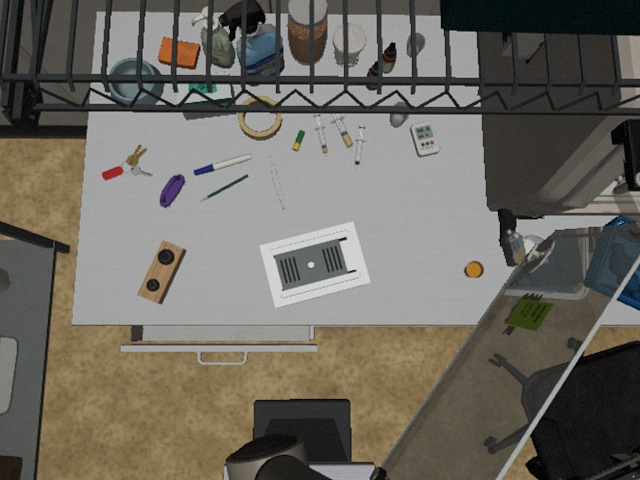

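View pics/side0.png

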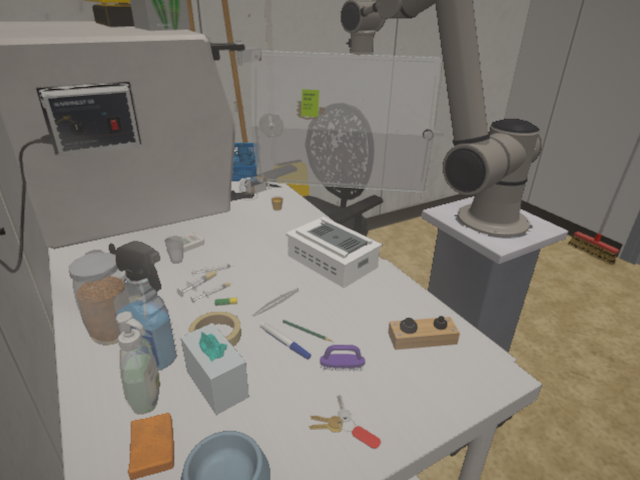

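The top view shows the rack at about (162,272), with the big rivet at (166,257) and the small one at (153,285). The box is at (315,264), and a pale round hole shows at (311,265). Next I'll measure these.

```bash
cat > h.py <<'E'
from cell import *
import cv2,numpy as np
def ray(n,u,v):
    c=get_calibration(n);f=240/np.tan(np.radians(c["vertical_fov"]/2));P=c["pose"]
    return P[:3,3],P[:3,:3]@np.array([(u-c["cx"])/f,(v-c["cy"])/f,1])
def plane(n,u,v,z):
    o,r=ray(n,u,v);return o+r*(z-o[2])/r[2]
def proj(n,X):
    c=get_calibration(n);f=240/np.tan(np.radians(c["vertical_fov"]/2));P=c["pose"]
    q=P[:3,:3].T@(np.array(X)-P[:3,3]);return q[0]/q[2]*f+c["cx"],q[1]/q[2]*f+c["cy"]
E
python3 - <<'E'
from h import *
t=np.load("pics/top0.npz");p=t["p"];d=t["d"]
s=np.load("pics/side0.npz")["p"]
def blobs(mask,off,lo,hi):
    n,_,st,ce=cv2.connectedComponentsWithStats(mask.astype(np.uint8))
    return [(np.round(ce[i]+off,2),st[i]) for i in range(1,n) if lo<st[i][4]<hi]
g=p.max(2).astype(int)
print("rivets",blobs(g[235:310,130:195]<60,[130,235],20,600))
c=p[235:310,130:195].astype(int)
for b in blobs((c[...,0]-c[...,2]>40),[130,235],100,3000):
    print("wood",b,plane("top",*b[0],.03))
m=((c[...,0]-c[...,2]>40)|(c.max(2)<60)).astype(np.uint8)
k=max(cv2.findContours(m,0,1)[0],key=cv2.contourArea);R=cv2.boxPoints(cv2.minAreaRect(k))+[130,235]
print("rackbox",[plane("top",*r,.03).round(4) for r in R])
c=g[210:315,250:380]
k=cv2.findContours((c>215).astype(np.uint8),0,1)[0];k=max(k,key=cv2.contourArea)
R=cv2.boxPoints(cv2.minAreaRect(k))+[250,210];print("box",R,[plane("top",*r,.07).round(4) for r in R])
h=g[255:275,300:322];print(h)
for(u,v)in[(311,265),(300,265),(166,257),(153,285),(162,272)]:
    o,r=ray("top",u,v);print(u,v,o+r*d[v,u])
a=cv2.resize(p[215:315,250:380],None,fx=5,fy=5,interpolation=2);b=cv2.resize(p[230:310,125:200],None,fx=5,fy=5,interpolation=2)
e=cv2.resize(s[215:285,280:390],None,fx=5,fy=5,interpolation=2);w=cv2.resize(s[305:355,380:465],None,fx=5,fy=5,interpolation=2)
cv2.imwrite("pics/c1.png",cv2.resize(np.vstack([np.hstack([x,np.zeros((x.shape[0],1100-x.shape[1],3),np.uint8)]) for x in (np.hstack([a,np.vstack([b,np.zeros((100,375,3),np.uint8)])]),np.hstack([e,np.vstack([w,np.zeros((100,425,3),np.uint8)])]))])[:,:,::-1],None,fx=.7,fy=.7,interpolation=3))
E
```

```text
rivets [(array([165.53, 256.6 ]), array([ 28,  14,  16,  16, 189], dtype=int32)), (array([152.43, 284.67]), array([ 17,  44,  12,  12, 113], dtype=int32))]
wood (array([159.88, 272.69]), array([  8,   5,  46,  63, 975], dtype=int32)) [0.55075183 0.30226673 0.03      ]
rackbox [array([0.5047, 0.3493, 0.03  ]), array([0.6256, 0.302 , 0.03  ]), array([0.6023, 0.2503, 0.03  ]), array([0.4822, 0.2985, 0.03  ])]
box [[342.50000763 241.50000763]
 [343.50000763 240.50000763]
 [344.00000763 241.00000763]
 [343.00000763 242.00000763]] [array([ 0.6138, -0.0915,  0.07  ]), array([ 0.6159, -0.0936,  0.07  ]), array([ 0.6149, -0.0947,  0.07  ]), array([ 0.6127, -0.0925,  0.07  ])]
[[107 104 106 105 106 103 100 106 104 100 103 101 100 101 104 102 103 104
  107 105 103 106]
 [100 100 102 102  99 103 103 100 104 105 102 102 106 100 104 102 103 106
  101  99  99 106]
 [103 103 105 104 101 105 104 103 105 105 101 103 105 105 100 104 108 102
  104 108 103 108]
 [104 104 102 105 105 107 101 102 104 101 101 103 103 109 105 102 109 102
  107  96 102 100]
 [102 101 101 106 106 104 105 103 108 106 103 103 10
[... 957 characters left out ...]
 105  99 106]
 [104 108 107 106  99 107 102 106 104 103 105 106 100 109 108 103 105 104
  105 106 106 107]
 [107 106 106 101 105 105 104 106 102 106 104 107 107 106 106 105 105 105
  104 104 101 103]
 [106 102 106 108 105 107 102 106 105 104 106 104 108 109 105 108 103 105
  103 105 104 106]
 [110 107 110 107 105 103 107 102 102 103 101 101 104 102 107 103 109 104
  106 100 108 102]
 [108 105 107 106 108 107 106 106 102 104 103 108 107 105 105 110 106 107
  109 107 108 105]]
311 265 [ 0.57187197 -0.02547488  0.00427635]
300 265 [ 0.56174724 -0.00174365  0.08152048]
166 257 [0.58189866 0.28443519 0.05224479]
153 285 [0.52238489 0.30979987 0.04864559]
162 272 [0.55212535 0.29741348 0.03123482]
```

View pics/c1.png

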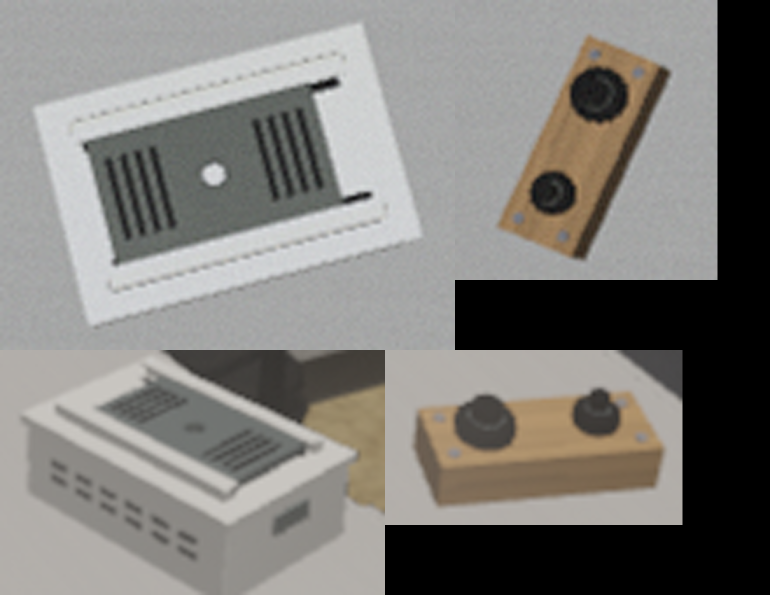

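Run:
```python
from h import *
p=np.load("pics/top0.npz")["p"];s=np.load("pics/side0.npz")["p"]
small=plane("top",152.43,284.67,.036);big=plane("top",165.53,256.6,.036)
print("small",small,"big",big,"dist",np.linalg.norm(big-small),"rack yaw",np.degrees(np.arctan2(*(big-small)[[1,0]])))
R=np.array([plane("top",u,v,.03) for u,v in [(0,0)]])
# hole, top
def wc(img,u0,u1,v0,v1,sign=1):
    g=img[v0:v1,u0:u1].max(2).astype(float);b=np.median(g);w=np.clip(sign*(g-b)-12,0,None)
    V,U=np.mgrid[v0:v1,u0:u1];return (U*w).sum()/w.sum(),(V*w).sum()/w.sum(),w
u,v,w=wc(p,303,320,257,273);H=plane("top",u,v,.0733);print("hole top",u,v,H)
# shutter plate grey mask
g=p.max(2).astype(int);c=g[215:315,250:380]
m=((c<135)).astype(np.uint8);m=cv2.morphologyEx(m,cv2.MORPH_CLOSE,np.ones((5,5)));m=cv2.morphologyEx(m,cv2.MORPH_OPEN,np.ones((11,11)))
k=max(cv2.findContours(m,0,1)[0],key=cv2.contourArea);r=cv2.minAreaRect(k);Q=cv2.boxPoints(r)+[250,215]
W=np.array([plane("top",*q,.078) for q in Q]);print("plate",r,W.round(4),np.linalg.norm(np.diff(W,axis=0),axis=1))
e=[W[1]-W[0],W[2]-W[1]];print("edge angs",[np.degrees(np.arctan2(x[1],x[0])) for x in e],"centre",W.mean(0))
# box roof: brighter than table
print("levels table/roof",np.median(c[:8]),g[228:236,340:350].mean())
m=cv2.GaussianBlur(c.astype(np.uint8),(3,3),0);m=((m>195)).astype(np.uint8)
m=cv2.morphologyEx(m,cv2.MORPH_OPEN,np.ones((3,3)));k=max(cv2.findContours(m,0,1)[0],key=cv2.contourArea);r=cv2.minAreaRect(k)
Q=cv2.boxPoints(r)+[250,215];W=np.array([plane("top",*q,.07) for q in Q]);print("roof",Q.round(1),W.mean(0),np.linalg.norm(np.diff(W,axis=0),axis=1),[np.degrees(np.arctan2(*(W[i+1]-W[i])[[1,0]])) for i in(0,1)])
# side checks
print("side proj hole78",proj("side",H+[0,0,.0047]),"small",proj("side",small),"big",proj("side",big))
gs=s.max(2).astype(int);print(gs[229:247,326:346])
n,_,st,ce=cv2.connectedComponentsWithStats((gs[305:355,380:465]<70).astype(np.uint8));print([(ce[i]+[380,305],st[i]) for i in range(1,n) if st[i][4]>20])
```

```text
small [0.52420417 0.31499081 0.036     ] big [0.58514159 0.29016826 0.036     ] dist 0.06579914975439027 rack yaw -22.163275232993186
hole top 310.62255805381494 264.3921857722079 [ 0.56416703 -0.02389652  0.0733    ]
plate ((60.5106201171875, 49.04071044921875), (35.92805480957031, 66.7656021118164), 75.3791275024414) [[ 0.5829  0.0534  0.078 ]
 [ 0.6193 -0.082   0.078 ]
 [ 0.5457 -0.1004  0.078 ]
 [ 0.5104  0.0336  0.078 ]] [0.14022505 0.07581852 0.13859116]
edge angs [np.float64(-74.96968696469354), np.float64(-165.99839767574153)] centre [ 0.56457496 -0.02383334  0.078     ]
levels table/roof 167.0 205.175
roof [[258.8 245.6]
 [353.5 220.5]
 [369.7 281.7]
 [275.  306.8]] [ 0.5669961  -0.03202064  0.07      ] [0.20850848 0.13492349 0.20424995] [np.float64(-74.6661613300787), np.float64(-166.15490393202342)]
side proj hole78 (np.float64(334.650799150355), np.float64(236.66913833210907)) small (np.float64(439.096409875717), np.float64(323.2742268893692)) big (np.float64(407.51226343990226), np.float64(325.8746665968895))
[[ 94  80  87  93  93  94  81  99 116 117 116 116 116 116 119 
[... 855 characters left out ...]
17 117
  117 112]
 [118 118 117 118 117 118 117 118 118 117 118 117 117 117 117 117 117 112
  106  95]
 [140 123 119 118 118 117 118 118 118 117 117 117 117 118 117 117 112  94
   82  88]
 [180 161 140 123 118 118 117 118 118 118 118 118 117 118 113 105  95  88
   95 103]
 [199 195 181 161 140 123 118 118 118 118 117 117 113 104  96  89  95 103
  105  92]
 [199 199 199 195 180 161 140 123 118 118 118 113  99  89  96 104 105  92
   78  82]
 [190 197 199 199 200 195 181 161 139 123 117 110 102 106 108  93  77  83
   96 103]
 [161 179 191 197 199 199 200 194 180 161 139 123 118 113 100  92  96 103
  105  95]]
[(array([439.8952381 , 323.02857143]), array([ 54,  12,  13,  12, 105], dtype=int32))]
```

```bash
cat >> h.py <<'E'
from scipy.spatial.transform import Rotation as Ro
def goto(x,y,z,jaw):
    s=observe();R=Ro.from_euler("xyz",s["tool_rot"]).as_matrix();d=np.array([x,y,z])-s["tool_pos"]
    a=np.degrees(np.arctan2(R[1,1],R[0,1]));w=(jaw-a+90)%180-90
    print("t",s["time"],"pos",s["tool_pos"].round(4),"jaw",round(a,2),"tilt",R[:,0].round(4),"rows t",(R.T@d/.04).round(3),"roll(10deg)",round(-w/10,3),"q6",s["qpos"][5].round(3),"F",s["contact_force"].round(2),"op",s["opening"])
E
python3 - <<'E'
from h import *
goto(.5235,.3155,.15,67.8)
goto(.40,-.10,.25,67.8)
for n in("side","top"):
    d=np.load(f"pics/{n}0.npz")["d"]
    for u,v in ([(260,60),(300,60),(400,70),(437,70),(430,130),(420,180),(280,170)] if n=="side" else [(400,470),(450,390),(520,262),(520,300),(560,400),(600,320),(300,90),(300,40),(160,100)]):
        o,r=ray(n,u,v);print(n,u,v,(o+r*d[v,u]).round(3),d[v,u])
E
```

```text
t 0.1 pos [ 0.1946 -0.4873  0.2511] jaw -68.24 tilt [-3.0e-04  1.4e-03 -1.0e+00] rows t [  2.553 -15.586 -15.077] roll(10deg) 4.396 q6 -0.146 F [ 1.06 -0.5   0.48] op 0.09181711502596587
t 0.1 pos [ 0.1946 -0.4873  0.2511] jaw -68.24 tilt [-3.0e-04  1.4e-03 -1.0e+00] rows t [ 0.039 -7.087 -8.359] roll(10deg) 4.396 q6 -0.146 F [ 1.06 -0.5   0.48] op 0.09181711502596587
side 260 60 [ 0.558 -0.463  0.436] 1.2385486
side 300 60 [ 0.46  -0.405  0.439] 1.2382393
side 400 70 [ 0.24  -0.225  0.424] 1.2092471
side 437 70 [ 0.16  -0.164  0.428] 1.1980861
side 430 130 [ 0.195 -0.123  0.276] 1.2265947
side 420 180 [ 0.173 -0.158  0.108] 1.3462161
side 280 170 [ 0.526 -0.42   0.114] 1.3800769
top 400 470 [ 0.212 -0.163  0.274] 0.76713747
top 450 390 [ 0.332 -0.251  0.264] 0.7979573
top 520 262 [ 0.568 -0.459  0.089] 1.013745
top 520 300 [ 0.478 -0.365  0.29 ] 0.79862356
top 560 400 [ 0.226 -0.76  -0.383] 1.4272773
top 600 320 [ 0.442 -0.393  0.458] 0.6281178
top 300 90 [ 0.995  0.002 -0.003] 1.1680415
top 300 40 [1.052e+00 1.000e-03 1.130e-01] 1.0628695
top 160 100 [0.61  0.103 0.723] 0.38594967
```

The depth shows a clear panel standing between the tool and the work, and a wire shelf overhead at z≈0.72. I'll map both before moving.

Run:
```python
from h import *
A=[]
for n in("side","top"):
    d=np.load(f"pics/{n}0.npz")["d"];c=get_calibration(n);f=240/np.tan(np.radians(c["vertical_fov"]/2));P=c["pose"]
    V,U=np.mgrid[:480,:640];X=np.stack([(U-c["cx"])/f*d,(V-c["cy"])/f*d,d],-1)[d>0]@P[:3,:3].T+P[:3,3];A.append(X)
C=np.vstack(A);np.save("pics/cloud.npy",C)
a=np.array([.16,-.164]);t=np.array([.398,-.299]);t/=np.linalg.norm(t);nn=np.array([-t[1],t[0]])
s=(C[:,:2]-a)@t;e=(C[:,:2]-a)@nn
for k,X in zip(("side","top"),(0,1)):
    D=A[X];s=(D[:,:2]-a)@t;e=(D[:,:2]-a)@nn
    for lo in np.arange(-.2,.9,.1):
        m=(abs(e)<.03)&(s>lo)&(s<lo+.1)&(D[:,2]>.02)
        if m.sum()>20: print(k,"s",lo.round(2),m.sum(),"z pct",np.percentile(D[m,2],[0,2,50,98,100]).round(3),"e",np.percentile(e[m],[2,50,98]).round(3))
m=(C[:,2]>.4)
H,xe,ye=np.histogram2d(C[m,0],C[m,1],bins=[np.arange(-.3,1.3,.1),np.arange(-.9,.9,.1)])
mx=np.full(H.shape,0.);i=np.digitize(C[m,0],xe)-1;j=np.digitize(C[m,1],ye)-1
ok=(i>=0)&(i<H.shape[0])&(j>=0)&(j<H.shape[1]);np.maximum.at(mx,(i[ok],j[ok]),C[m,2][ok])
mn=np.full(H.shape,9.);np.minimum.at(mn,(i[ok],j[ok]),C[m,2][ok])
print("cols y from -.9");
for r in range(len(xe)-1): print(xe[r].round(1)," ".join(f"{mn[r,c]:.2f}-{mx[r,c]:.2f}" if H[r,c]>3 else "    .    " for c in range(H.shape[1])))
```

```text
side s -0.2 32 z pct [0.025 0.025 0.295 0.308 0.308] e [-0.003  0.022  0.029]
side s -0.1 453 z pct [0.065 0.074 0.327 0.453 0.458] e [-0.009  0.014  0.029]
side s 0.0 3683 z pct [0.064 0.074 0.329 0.455 0.459] e [-0.01   0.014  0.029]
side s 0.1 3627 z pct [0.065 0.074 0.328 0.455 0.46 ] e [-0.01   0.014  0.029]
side s 0.2 3657 z pct [0.064 0.074 0.324 0.455 0.46 ] e [-0.01   0.014  0.029]
side s 0.3 3537 z pct [0.064 0.074 0.326 0.455 0.46 ] e [-0.01   0.013  0.029]
side s 0.4 3547 z pct [0.043 0.072 0.324 0.456 0.469] e [-0.01   0.013  0.029]
side s 0.5 963 z pct [0.02  0.041 0.302 0.465 0.469] e [-0.009  0.016  0.029]
side s 0.6 179 z pct [0.508 0.511 0.549 0.582 0.582] e [0.01  0.021 0.029]
side s 0.7 54 z pct [0.509 0.509 0.544 0.58  0.582] e [0.019 0.027 0.03 ]
side s 0.8 435 z pct [0.508 0.51  0.541 0.578 0.579] e [-0.027 -0.008  0.029]
top s 0.0 1900 z pct [0.062 0.072 0.309 0.398 0.414] e [0.002 0.019 0.03 ]
top s 0.1 6542 z pct [0.062 0.103 0.379 0.458 0.462] e [-0.014  0.006  0.029]
top s 0.2 6420 z pct [0.062 0.102 0.382 0.459 0.461] e [-0.014  0.005  0.029]
top s 0.3 60
[... 2223 characters left out ...]
   .    
0.8     .     0.51-0.57 0.51-0.58 0.51-0.58 0.40-0.51     .         .         .         .         .         .         .         .         .         .         .         .    
0.9 0.51-0.57 0.51-0.58 0.51-0.58 0.51-0.51 0.40-0.51 0.40-0.40     .         .         .         .         .         .         .         .         .         .         .    
1.0 0.51-0.51 0.51-0.51 0.51-0.51 0.51-0.51 0.40-0.51 0.40-0.41     .         .         .         .         .         .         .         .         .         .         .    
1.1 0.51-0.51 0.51-0.51 0.51-0.51 0.51-0.51 0.40-0.51 0.40-0.40     .         .         .         .         .         .         .         .         .         .         .
```

The panel top is at z=0.46, it runs nearly radially at azimuth about -43°, and it lies between the start and the work. I'll lift and retract, then swing over it with the tips above 0.5.

```bash
python3 -m crank '[{"fingers":1,"tx":-1,"ty":0},{"fingers":1,"tx":-2.3,"ty":0},{"fingers":1,"tx":-3.6,"ty":-0.5},{"fingers":1,"tx":-4.9,"ty":-1.3},{"fingers":1,"tx":-6.1,"ty":-2.1},{"fingers":1,"tx":-7,"ty":-2.9},{"fingers":1,"tx":-7.2,"ty":-3.5},{"fingers":1,"tx":-7.2,"ty":-3.5}]' 20
python3 - <<'E'
from h import *
goto(.38,.04,.53,67.8);goto(.32,.22,.53,67.8);goto(.34,-.17,.53,67.8);print(observe()["qpos"])
E
```

```text
t 0.1 pos [ 0.1946 -0.4873  0.2511] jaw -68.24 tilt [-3.0e-04  1.4e-03 -1.0e+00] rows t [ -6.956 -10.533  -9.194] roll(10deg) 4.396 q6 -0.146 F [ 1.06 -0.5   0.48] op 0.09181711502596587
t 0.1 pos [ 0.1946 -0.4873  0.2511] jaw -68.24 tilt [-3.0e-04  1.4e-03 -1.0e+00] rows t [ -6.949 -15.268  -9.469] roll(10deg) 4.396 q6 -0.146 F [ 1.06 -0.5   0.48] op 0.09181711502596587
t 0.1 pos [ 0.1946 -0.4873  0.2511] jaw -68.24 tilt [-3.0e-04  1.4e-03 -1.0e+00] rows t [-6.963 -6.028 -6.319] roll(10deg) 4.396 q6 -0.146 F [ 1.06 -0.5   0.48] op 0.09181711502596587
[-1.33700507e+00  3.42668620e-01  1.52491645e+00 -1.49730759e-05
  1.27543736e+00 -1.46016831e-01]invalid input at $[0]: expected keys fingers, tx, ty, tz, roll
```

All five keys are required in each row.

```bash
python3 -m crank '[{"fingers":1,"tx":-1,"ty":0,"tz":0,"roll":0},{"fingers":1,"tx":-2.3,"ty":0,"tz":0,"roll":0},{"fingers":1,"tx":-3.6,"ty":-0.5,"tz":0,"roll":0},{"fingers":1,"tx":-4.9,"ty":-1.3,"tz":0,"roll":0},{"fingers":1,"tx":-6.1,"ty":-2.1,"tz":0,"roll":0},{"fingers":1,"tx":-7,"ty":-2.9,"tz":0,"roll":0},{"fingers":1,"tx":-7.2,"ty":-3.5,"tz":0,"roll":0},{"fingers":1,"tx":-7.2,"ty":-3.5,"tz":0,"roll":0}]' 20
python3 - <<'E'
from h import *
goto(.38,.04,.53,67.8);goto(.32,.22,.53,67.8);goto(.34,-.17,.53,67.8);print(observe()["qpos"])
E
```

```text
time: 1.1
tool_pos: [0.1425, -0.3566, 0.5409]
tool_rot: [1.38, 1.568, -1.382]
contact_force: [-0.7, -0.2, -0.9]
opening: 0.0919
t 1.1 pos [ 0.1425 -0.3566  0.5409] jaw -68.26 tilt [ 6.0e-04 -3.1e-03 -1.0e+00] rows t [ 0.245 -7.012 -9.188] roll(10deg) 4.394 q6 -0.2 F [-0.66 -0.24 -0.88] op 0.09191656706799751
t 1.1 pos [ 0.1425 -0.3566  0.5409] jaw -68.26 tilt [ 6.0e-04 -3.1e-03 -1.0e+00] rows t [  0.23  -11.747  -9.462] roll(10deg) 4.394 q6 -0.2 F [-0.66 -0.24 -0.88] op 0.09191656706799751
t 1.1 pos [ 0.1425 -0.3566  0.5409] jaw -68.26 tilt [ 6.0e-04 -3.1e-03 -1.0e+00] rows t [ 0.261 -2.506 -6.315] roll(10deg) 4.394 q6 -0.2 F [-0.66 -0.24 -0.88] op 0.09191656706799751
[-1.39091665e+00  1.52074375e-02  1.15579720e+00  2.93860659e-05
  1.96746737e+00 -1.99615871e-01]
```

```bash
python3 -m crank '[{"fingers":1,"tx":0,"ty":-0.5,"tz":-1.4,"roll":0},{"fingers":1,"tx":0,"ty":-1.1,"tz":-2.8,"roll":0.5},{"fingers":1,"tx":0,"ty":-1.7,"tz":-4.2,"roll":1},{"fingers":1,"tx":0,"ty":-2.4,"tz":-5.6,"roll":1.5},{"fingers":1,"tx":0,"ty":-3.2,"tz":-6.8,"roll":2.2},{"fingers":1,"tx":0,"ty":-4.5,"tz":-7.7,"roll":3},{"fingers":1,"tx":0,"ty":-5.8,"tz":-8.5,"roll":3.7},{"fingers":1,"tx":0,"ty":-7,"tz":-9.2,"roll":4.4}]' 20
python3 - <<'E'
from h import *
goto(.5235,.3155,.20,67.8);goto(.5235,.3155,.08,67.8)
E
```

```text
time: 2.1
tool_pos: [0.3803, 0.0274, 0.5382]
tool_rot: [0.272, 1.568, 3.035]
contact_force: [1.2, -1.0, 1.1]
opening: 0.0918
t 2.1 pos [0.3803 0.0274 0.5382] jaw -111.68 tilt [-2.6e-03  3.0e-04 -1.0e+00] rows t [ 8.448 -8.021 -0.686] roll(10deg) 0.052 q6 1.819 F [ 1.18 -1.01  1.09] op 0.09178151751620085
t 2.1 pos [0.3803 0.0274 0.5382] jaw -111.68 tilt [-2.6e-03  3.0e-04 -1.0e+00] rows t [11.448 -8.024 -0.694] roll(10deg) 0.052 q6 1.819 F [ 1.18 -1.01  1.09] op 0.09178151751620085
```

```bash
python3 -m crank '[{"fingers":1,"tx":1,"ty":-1,"tz":-0.1,"roll":0},{"fingers":1,"tx":2,"ty":-2,"tz":-0.2,"roll":0},{"fingers":1,"tx":3.1,"ty":-3.1,"tz":-0.3,"roll":0},{"fingers":1,"tx":4.2,"ty":-4.2,"tz":-0.4,"roll":0},{"fingers":1,"tx":5.3,"ty":-5.3,"tz":-0.5,"roll":0},{"fingers":1,"tx":6.4,"ty":-6.4,"tz":-0.6,"roll":0},{"fingers":1,"tx":7.5,"ty":-7.4,"tz":-0.6,"roll":0},{"fingers":1,"tx":8.4,"ty":-7.8,"tz":-0.6,"roll":0}]' 20
python3 - <<'E'
from h import *
goto(.5235,.3155,.08,67.8);goto(.5235,.3155,.058,67.8)
E
```

```text
time: 3.1
tool_pos: [0.5153, 0.309, 0.199]
tool_rot: [0.722, 1.566, -2.792]
contact_force: [0.5, 0.5, -0.5]
opening: 0.092
t 3.1 pos [0.5153 0.309  0.199 ] jaw -111.35 tilt [-0.0042 -0.0015 -1.    ] rows t [ 2.974 -0.235 -0.142] roll(10deg) 0.085 q6 2.356 F [ 0.53  0.48 -0.46] op 0.09195472789651346
t 3.1 pos [0.5153 0.309  0.199 ] jaw -111.35 tilt [-0.0042 -0.0015 -1.    ] rows t [ 3.524 -0.236 -0.144] roll(10deg) 0.085 q6 2.356 F [ 0.53  0.48 -0.46] op 0.09195472789651346
```

```bash
python3 -m crank '[{"fingers":1,"tx":0.5,"ty":-0.15,"tz":-0.1,"roll":0},{"fingers":1,"tx":1.2,"ty":-0.15,"tz":-0.1,"roll":0},{"fingers":1,"tx":1.9,"ty":-0.15,"tz":-0.1,"roll":0},{"fingers":1,"tx":2.4,"ty":-0.15,"tz":-0.1,"roll":0},{"fingers":1,"tx":2.4,"ty":-0.15,"tz":-0.1,"roll":0},{"fingers":1,"tx":2.4,"ty":-0.15,"tz":-0.1,"roll":0},{"fingers":1,"tx":2.4,"ty":-0.15,"tz":-0.1,"roll":0},{"fingers":1,"tx":2.4,"ty":-0.15,"tz":-0.1,"roll":0}]' 20
python3 - <<'E'
from h import *
goto(.5235,.3155,.0585,67.8)
for n in("top","side"):
    p,d=read_camera(n);np.savez(f"pics/{n}1.npz",p=p,d=d)
a=np.load("pics/top1.npz")["p"][200:320,90:230];b=np.load("pics/side1.npz")["p"][240:360,370:510]
cv2.imwrite("pics/c2.png",cv2.resize(np.hstack([a,b])[:,:,::-1],None,fx=2.8,fy=2.8,interpolation=2))
X=[.5235,.3155,.052];print(proj("top",X),proj("side",X))
E
```

```text
time: 4.1
tool_pos: [0.5219, 0.3114, 0.1085]
tool_rot: [-2.425, 1.569, 0.343]
contact_force: [-0.7, 0.9, -0.0]
opening: 0.0919
t 4.1 pos [0.5219 0.3114 0.1085] jaw -111.44 tilt [ 1.3e-03  5.0e-04 -1.0e+00] rows t [ 1.251 -0.108  0.002] roll(10deg) 0.076 q6 2.357 F [-0.67  0.87 -0.03] op 0.0919146427443311
(np.float64(149.82696082579145), np.float64(284.32564799693745)) (np.float64(440.75698007560317), np.float64(317.10239419869197))
```

View pics/c2.png

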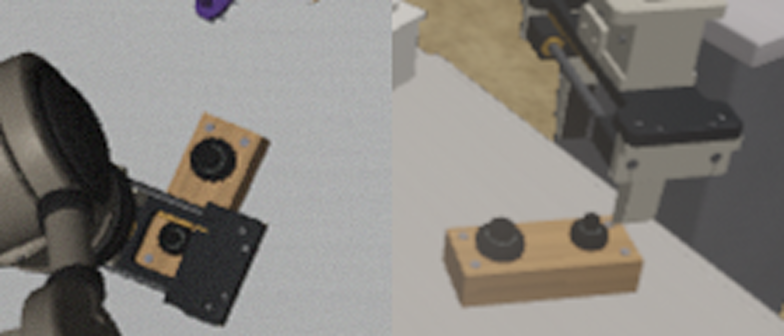

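```bash
python3 -m crank '[{"fingers":1,"tx":0.4,"ty":-0.1,"tz":0,"roll":0},{"fingers":1,"tx":0.8,"ty":-0.1,"tz":0,"roll":0},{"fingers":1,"tx":1.1,"ty":-0.1,"tz":0,"roll":0},{"fingers":1,"tx":1.25,"ty":-0.1,"tz":0,"roll":0},{"fingers":1,"tx":1.25,"ty":-0.1,"tz":0,"roll":0},{"fingers":0,"tx":1.25,"ty":-0.1,"tz":0,"roll":0},{"fingers":-1,"tx":1.25,"ty":-0.1,"tz":0,"roll":0},{"fingers":-1,"tx":1.25,"ty":-0.1,"tz":0,"roll":0}]' 30; python3 -m crank '[{"fingers":-1,"tx":0,"ty":0,"tz":0,"roll":0},{"fingers":-1,"tx":0,"ty":0,"tz":0,"roll":0},{"fingers":-1,"tx":0,"ty":0,"tz":0,"roll":0},{"fingers":-1,"tx":0,"ty":0,"tz":0,"roll":0},{"fingers":-1,"tx":0,"ty":0,"tz":0,"roll":0},{"fingers":-1,"tx":0,"ty":0,"tz":0,"roll":0},{"fingers":-1,"tx":0,"ty":0,"tz":0,"roll":0},{"fingers":-1,"tx":0,"ty":0,"tz":0,"roll":0}]' 30
python3 - <<'E'
from h import *
goto(.5235,.3155,.0585,67.8);print(observe()["torque"])
E
```

```text
time: 5.2
tool_pos: [0.5232, 0.3151, 0.0581]
tool_rot: [-2.502, 1.57, 0.265]
contact_force: [-0.3, 0.0, -0.4]
opening: 0.0665
time: 6.2
tool_pos: [0.523, 0.315, 0.0577]
tool_rot: [1.939, 1.571, -1.577]
contact_force: [0.5, -0.3, 0.1]
opening: 0.024
t 6.2 pos [0.523  0.315  0.0577] jaw -111.44 tilt [-0.e+00 -1.e-04 -1.e+00] rows t [-0.021 -0.016 -0.006] roll(10deg) 0.076 q6 2.362 F [ 0.53 -0.28  0.08] op 0.0240172143184572
[ 0.05550336  0.00144141 -0.04340474]
```

```bash
python3 -m crank '[{"fingers":-1,"tx":-0.2,"ty":0,"tz":0,"roll":0},{"fingers":-1,"tx":-0.5,"ty":0,"tz":0,"roll":0},{"fingers":-1,"tx":-1,"ty":0,"tz":0,"roll":0},{"fingers":-1,"tx":-1.6,"ty":0,"tz":0,"roll":0},{"fingers":-1,"tx":-2.3,"ty":0,"tz":0,"roll":0},{"fingers":-1,"tx":-3,"ty":0,"tz":0,"roll":0},{"fingers":-1,"tx":-3,"ty":0,"tz":0,"roll":0},{"fingers":-1,"tx":-3,"ty":0,"tz":0,"roll":0}]' 30
python3 - <<'E'
from h import *
goto(.5635,-.0235,.15,105)
for n in("top","side"):
    p,d=read_camera(n);np.savez(f"pics/{n}2.npz",p=p,d=d)
s=observe();g=s["tool_pos"]-[0,0,.025]
u,v=map(int,proj("side",g));print(u,v);w,z=map(int,proj("top",g))
b=np.load("pics/side2.npz")["p"][v-40:v+40,u-50:u+50];a=np.load("pics/top2.npz")["p"][z-40:z+40,w-50:w+50]
cv2.imwrite("pics/c3.png",cv2.resize(np.hstack([a,b])[:,:,::-1],None,fx=4,fy=4,interpolation=2))
E
```

```text
time: 7.2
tool_pos: [0.5226, 0.3148, 0.1773]
tool_rot: [0.873, 1.57, -2.643]
contact_force: [-0.3, 0.5, -1.4]
opening: 0.0246
t 7.2 pos [0.5226 0.3148 0.1773] jaw -111.44 tilt [-7.e-04 -4.e-04 -1.e+00] rows t [ 0.685  7.499 -4.044] roll(10deg) -3.644 q6 2.362 F [-0.3   0.51 -1.37] op 0.02461945558291437
449 275
```

View pics/c3.png

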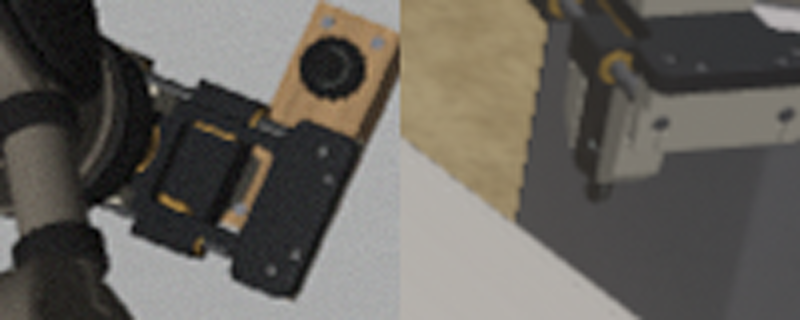

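```bash
python3 -m crank '[{"fingers":-1,"tx":0,"ty":0.7,"tz":-0.4,"roll":-0.4},{"fingers":-1,"tx":0,"ty":1.8,"tz":-1,"roll":-0.9},{"fingers":-1,"tx":0,"ty":3,"tz":-1.6,"roll":-1.5},{"fingers":-1,"tx":0,"ty":4.2,"tz":-2.3,"roll":-2.1},{"fingers":-1,"tx":0,"ty":5.4,"tz":-2.9,"roll":-2.7},{"fingers":-1,"tx":0,"ty":6.5,"tz":-3.5,"roll":-3.2},{"fingers":-1,"tx":0.3,"ty":7.2,"tz":-3.9,"roll":-3.5},{"fingers":-1,"tx":0.7,"ty":7.5,"tz":-4.05,"roll":-3.65}]' 30; python3 -m crank '[{"fingers":-1,"tx":0.25,"ty":0,"tz":0,"roll":0},{"fingers":-1,"tx":0.25,"ty":0,"tz":0,"roll":0},{"fingers":-1,"tx":0.25,"ty":0,"tz":0,"roll":0},{"fingers":-1,"tx":0.25,"ty":0,"tz":0,"roll":0},{"fingers":-1,"tx":0.25,"ty":0,"tz":0,"roll":0},{"fingers":-1,"tx":0.25,"ty":0,"tz":0,"roll":0},{"fingers":-1,"tx":0.25,"ty":0,"tz":0,"roll":0},{"fingers":-1,"tx":0.25,"ty":0,"tz":0,"roll":0}]' 30
python3 - <<'E'
from h import *
goto(.5635,-.0235,.13,105)
for n in("top","side"):
    p,d=read_camera(n);np.savez(f"pics/{n}3.npz",p=p,d=d)
s=observe();g=s["tool_pos"]-[0,0,.0457]
u,v=map(int,proj("side",g));print(u,v,proj("side",g+[0,0,.018]));w,z=map(int,proj("top",g))
b=np.load("pics/side3.npz")["p"][v-40:v+40,u-50:u+50];a=np.load("pics/top3.npz")["p"][z-40:z+40,w-50:w+50]
cv2.imwrite("pics/c4.png",cv2.resize(np.hstack([a,b])[:,:,::-1],None,fx=4,fy=4,interpolation=2))
E
```

```text
time: 8.3
tool_pos: [0.5641, -0.0256, 0.1487]
tool_rot: [0.059, 1.57, -2.821]
contact_force: [-1.1, 0.5, -0.9]
opening: 0.0245
time: 9.3
tool_pos: [0.5642, -0.0235, 0.1398]
tool_rot: [1.968, 1.571, -0.911]
contact_force: [-0.1, -0.0, -0.7]
opening: 0.0242
t 9.3 pos [ 0.5642 -0.0235  0.1398] jaw -74.95 tilt [ 1.e-04 -1.e-04 -1.e+00] rows t [ 0.244 -0.004  0.016] roll(10deg) 0.005 q6 1.131 F [-0.12 -0.04 -0.67] op 0.024233540531709286
334 231 (np.float64(335.19615620762687), np.float64(224.70453656071265))
```

View pics/c4.png

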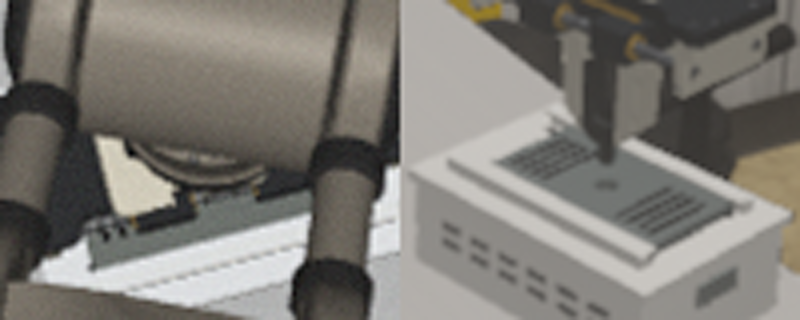

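The side view shows the rivet upright in the jaws, with its shank tip at about (335.3,231) just above the hole at (335.5,237). I'll lower it gently until it makes contact.

```bash
python3 -m crank '[{"fingers":-1,"tx":0.15,"ty":0,"tz":0,"roll":0},{"fingers":-1,"tx":0.3,"ty":0,"tz":0.02,"roll":0},{"fingers":-1,"tx":0.4,"ty":0,"tz":0.02,"roll":0},{"fingers":-1,"tx":0.43,"ty":0,"tz":0.02,"roll":0},{"fingers":-1,"tx":0.45,"ty":0,"tz":0.02,"roll":0},{"fingers":-1,"tx":0.47,"ty":0,"tz":0.02,"roll":0},{"fingers":-1,"tx":0.47,"ty":0,"tz":0.02,"roll":0},{"fingers":-1,"tx":0.47,"ty":0,"tz":0.02,"roll":0}]' 30
python3 - <<'E'
from h import *
goto(.5635,-.0235,.121,105);print(observe()["torque"])
E
```

```text
time: 10.4
tool_pos: [0.5634, -0.0237, 0.121]
tool_rot: [2.345, 1.571, -0.533]
contact_force: [0.3, 0.0, -1.1]
opening: 0.0243
t 10.4 pos [ 0.5634 -0.0237  0.121 ] jaw -74.94 tilt [ 2.e-04 -1.e-04 -1.e+00] rows t [ 0.    -0.004 -0.003] roll(10deg) 0.006 q6 1.13 F [ 0.33  0.04 -1.09] op 0.02427345398407589
[-0.01999501 -0.01150596 -0.05535231]
```

```bash
python3 -m crank '[{"fingers":-1,"tx":0.02,"ty":0,"tz":0,"roll":0},{"fingers":-1,"tx":0.04,"ty":0,"tz":0,"roll":0},{"fingers":-1,"tx":0.05,"ty":0,"tz":0,"roll":0},{"fingers":-1,"tx":0.06,"ty":0,"tz":0,"roll":0},{"fingers":-1,"tx":0.07,"ty":0,"tz":0,"roll":0},{"fingers":-1,"tx":0.08,"ty":0,"tz":0,"roll":0},{"fingers":-1,"tx":0.08,"ty":0,"tz":0,"roll":0},{"fingers":-1,"tx":0.08,"ty":0,"tz":0,"roll":0}]' 30
python3 - <<'E'
from h import *
goto(.5635,-.0235,.121,105);print(observe()["torque"])
E
```

```text
time: 11.4
tool_pos: [0.5634, -0.0237, 0.1177]
tool_rot: [1.532, 1.571, -1.347]
contact_force: [-0.5, 0.1, -0.3]
opening: 0.0246
t 11.4 pos [ 0.5634 -0.0237  0.1177] jaw -74.95 tilt [ 0.e+00 -1.e-04 -1.e+00] rows t [-0.082 -0.003 -0.004] roll(10deg) 0.005 q6 1.13 F [-0.52  0.12 -0.27] op 0.024567887822207563
[0.01934479 0.04577989 0.01079676]
```

```bash
python3 -m crank '[{"fingers":-1,"tx":0.04,"ty":0,"tz":0,"roll":0},{"fingers":-1,"tx":0.08,"ty":0,"tz":0,"roll":0},{"fingers":-1,"tx":0.12,"ty":0,"tz":0,"roll":0},{"fingers":-1,"tx":0.16,"ty":0,"tz":0,"roll":0},{"fingers":-1,"tx":0.2,"ty":0,"tz":0,"roll":0},{"fingers":-1,"tx":0.23,"ty":0,"tz":0,"roll":0},{"fingers":-1,"tx":0.23,"ty":0,"tz":0,"roll":0},{"fingers":-1,"tx":0.23,"ty":0,"tz":0,"roll":0}]' 30
python3 - <<'E'
from h import *
goto(.5635,-.0235,.1057,105);print(observe()["torque"])
E
```

```text
time: 12.4
tool_pos: [0.5634, -0.0237, 0.1086]
tool_rot: [1.968, 1.571, -0.911]
contact_force: [-0.1, 0.0, -0.6]
opening: 0.0245
t 12.4 pos [ 0.5634 -0.0237  0.1086] jaw -74.94 tilt [ 1.e-04 -1.e-04 -1.e+00] rows t [ 0.071 -0.004 -0.003] roll(10deg) 0.006 q6 1.13 F [-0.14  0.02 -0.62] op 0.024492087407790627
[-0.00670485 -0.03086532 -0.03554601]
```

Insertion is free. Next I'll take small steps until the collar touches.

```bash
python3 -m crank '[{"fingers":-1,"tx":0.03,"ty":0,"tz":0,"roll":0},{"fingers":-1,"tx":0.05,"ty":0,"tz":0,"roll":0},{"fingers":-1,"tx":0.06,"ty":0,"tz":0,"roll":0},{"fingers":-1,"tx":0.07,"ty":0,"tz":0,"roll":0},{"fingers":-1,"tx":0.08,"ty":0,"tz":0,"roll":0},{"fingers":-1,"tx":0.08,"ty":0,"tz":0,"roll":0},{"fingers":-1,"tx":0.08,"ty":0,"tz":0,"roll":0},{"fingers":-1,"tx":0.08,"ty":0,"tz":0,"roll":0}]' 30
python3 - <<'E'
from cell import *
print(observe()["contact_force"],observe()["torque"])
E
python3 -m crank '[{"fingers":-1,"tx":0.02,"ty":0,"tz":0,"roll":0},{"fingers":-1,"tx":0.02,"ty":0,"tz":0,"roll":0},{"fingers":-1,"tx":0.02,"ty":0,"tz":0,"roll":0},{"fingers":-1,"tx":0.02,"ty":0,"tz":0,"roll":0},{"fingers":-1,"tx":0.02,"ty":0,"tz":0,"roll":0},{"fingers":-1,"tx":0.02,"ty":0,"tz":0,"roll":0},{"fingers":-1,"tx":0.02,"ty":0,"tz":0,"roll":0},{"fingers":-1,"tx":0.02,"ty":0,"tz":0,"roll":0}]' 30
```

```text
time: 13.4
tool_pos: [0.5634, -0.0236, 0.1053]
tool_rot: [1.638, 1.571, -1.241]
contact_force: [0.2, 0.4, 0.4]
opening: 0.0246
[0.24166194 0.38665956 0.42833513] [ 0.01845229  0.02049668 -0.03061574]
time: 14.4
tool_pos: [0.5634, -0.0236, 0.1047]
tool_rot: [2.492, 1.571, -0.387]
contact_force: [-2.2, 0.3, 4.4]
opening: 0.0245
```

```bash
python3 -m crank '[{"fingers":-1,"tx":0.02,"ty":0,"tz":0,"roll":0},{"fingers":-1,"tx":0.02,"ty":0,"tz":0,"roll":0},{"fingers":-1,"tx":0.02,"ty":0,"tz":0,"roll":0},{"fingers":-1,"tx":0.02,"ty":0,"tz":0,"roll":0},{"fingers":-1,"tx":0.02,"ty":0,"tz":0,"roll":0},{"fingers":-1,"tx":0.02,"ty":0,"tz":0,"roll":0},{"fingers":-1,"tx":0.02,"ty":0,"tz":0,"roll":0},{"fingers":-1,"tx":0.02,"ty":0,"tz":0,"roll":0}]' 30
python3 - <<'E'
from h import *
print(observe()["contact_force"],observe()["torque"])
p,d=read_camera("side");np.savez("pics/side4.npz",p=p,d=d)
cv2.imwrite("pics/c5.png",cv2.resize(p[190:270,285:395][:,:,::-1],None,fx=7,fy=7,interpolation=2))
E
```

```text
time: 15.4
tool_pos: [0.5635, -0.0236, 0.1043]
tool_rot: [2.517, 1.57, -0.362]
contact_force: [-2.0, 0.9, 8.3]
opening: 0.0241
[-2.00580325  0.93528373  8.28969702] [ 0.05114274  0.44841798 -0.01117803]
```

View pics/c5.png

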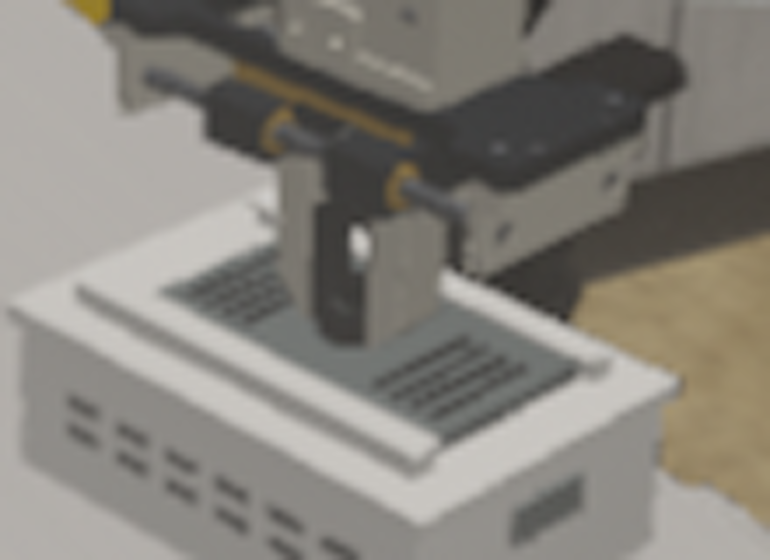

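The rivet is in the hole with its collar on the shutter and 8 N of push. I'll open and rise.

```bash
python3 -m crank '[{"fingers":-0.2,"tx":-0.02,"ty":0,"tz":0,"roll":0},{"fingers":0,"tx":-0.02,"ty":0,"tz":0,"roll":0},{"fingers":0,"tx":-0.02,"ty":0,"tz":0,"roll":0},{"fingers":0,"tx":-0.02,"ty":0,"tz":0,"roll":0},{"fingers":0,"tx":-0.5,"ty":0,"tz":0,"roll":0},{"fingers":0,"tx":-1,"ty":0,"tz":0,"roll":0},{"fingers":0,"tx":-1.2,"ty":0,"tz":0,"roll":0},{"fingers":0,"tx":-1.2,"ty":0,"tz":0,"roll":0}]' 30
python3 - <<'E'
from h import *
goto(.5635,-.0235,.15,105)
p,d=read_camera("side");np.savez("pics/side5.npz",p=p,d=d)
cv2.imwrite("pics/c6.png",cv2.resize(p[190:270,285:395][:,:,::-1],None,fx=7,fy=7,interpolation=2))
for z in(.078,.090,.100): print(z,proj("side",[.5634,-.0236,z]))
for u in range(325,346,2): 
  print(u,[tuple((lambda o,r:(o+r*d[v,u]).round(3))(*ray("side",u,v)))[2] for v in range(220,242,2)])
E
```

```text
time: 16.45
tool_pos: [0.5635, -0.0237, 0.1519]
tool_rot: [2.591, 1.57, -0.288]
contact_force: [-0.7, -0.0, -0.2]
opening: 0.0459
t 16.45 pos [ 0.5635 -0.0237  0.1519] jaw -74.94 tilt [ 8.e-04 -2.e-04 -1.e+00] rows t [ 0.047 -0.004 -0.001] roll(10deg) 0.006 q6 1.13 F [-0.66 -0.05 -0.21] op 0.04594096695691473
0.078 (np.float64(334.97415927923447), np.float64(236.64911715021253))
0.09 (np.float64(335.1315028951727), np.float64(232.44699791019085))
0.1 (np.float64(335.2639524254904), np.float64(228.90971604234267))
325 [np.float64(0.082), np.float64(0.077), np.float64(0.079), np.float64(0.076), np.float64(0.079), np.float64(0.079), np.float64(0.078), np.float64(0.079), np.float64(0.078), np.float64(0.079), np.float64(0.079)]
327 [np.float64(0.081), np.float64(0.08), np.float64(0.078), np.float64(0.079), np.float64(0.078), np.float64(0.079), np.float64(0.079), np.float64(0.079), np.float64(0.078), np.float64(0.079), np.float64(0.08)]
329 [np.float64(0.081), np.float64(0.081), np.float64(0.078), np.float64(0.079), np.float64(0.078), np.float64(0.077), np.float64(0.078), np.float64(0.078)
[... 1074 characters left out ...]
np.float64(0.086), np.float64(0.08), np.float64(0.079)]
341 [np.float64(0.137), np.float64(0.132), np.float64(-0.247), np.float64(0.083), np.float64(0.082), np.float64(0.079), np.float64(0.078), np.float64(0.086), np.float64(0.082), np.float64(0.079), np.float64(0.079)]
343 [np.float64(0.141), np.float64(0.136), np.float64(-0.393), np.float64(0.071), np.float64(0.081), np.float64(0.078), np.float64(0.078), np.float64(0.078), np.float64(0.078), np.float64(0.076), np.float64(0.079)]
345 [np.float64(0.143), np.float64(0.136), np.float64(-0.396), np.float64(-0.397), np.float64(0.081), np.float64(0.08), np.float64(0.077), np.float64(0.078), np.float64(0.079), np.float64(0.077), np.float64(0.077)]
```

View pics/c6.png

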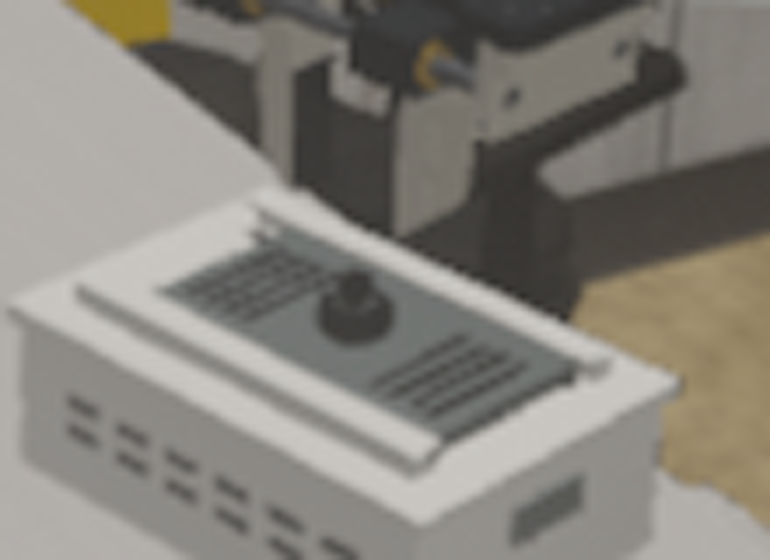

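The rivet stands upright and seated, with the pin proud at z≈0.10. I'll shut the fingers above it.

```bash
python3 -m crank '[{"fingers":-1,"tx":0,"ty":0,"tz":0,"roll":0},{"fingers":-1,"tx":0,"ty":0,"tz":0,"roll":0},{"fingers":-1,"tx":0,"ty":0,"tz":0,"roll":0},{"fingers":-1,"tx":0,"ty":0,"tz":0,"roll":0},{"fingers":-1,"tx":0,"ty":0,"tz":0,"roll":0},{"fingers":-1,"tx":0.2,"ty":0,"tz":0,"roll":0},{"fingers":-1,"tx":0.4,"ty":0,"tz":0,"roll":0},{"fingers":-1,"tx":0.5,"ty":0,"tz":0,"roll":0}]' 30; python3 -m crank '[{"fingers":-1,"tx":0.05,"ty":0,"tz":0,"roll":0},{"fingers":-1,"tx":0.1,"ty":0,"tz":0,"roll":0},{"fingers":-1,"tx":0.15,"ty":0,"tz":0,"roll":0},{"fingers":-1,"tx":0.18,"ty":0,"tz":0,"roll":0},{"fingers":-1,"tx":0.2,"ty":0,"tz":0,"roll":0},{"fingers":-1,"tx":0.22,"ty":0,"tz":0,"roll":0},{"fingers":-1,"tx":0.22,"ty":0,"tz":0,"roll":0},{"fingers":-1,"tx":0.22,"ty":0,"tz":0,"roll":0}]' 30
```

```text
time: 17.5
tool_pos: [0.563, -0.0236, 0.1307]
tool_rot: [-0.387, 1.569, 3.017]
contact_force: [0.7, 0.3, -0.4]
opening: 0.0006
time: 18.5
tool_pos: [0.5635, -0.0237, 0.1238]
tool_rot: [2.582, 1.57, -0.297]
contact_force: [-1.1, -0.1, 6.7]
opening: 0.0007
```

```bash
python3 -m crank '[{"fingers":-1,"tx":0.03,"ty":0,"tz":0,"roll":0},{"fingers":-1,"tx":0.06,"ty":0,"tz":0,"roll":0},{"fingers":-1,"tx":0.09,"ty":0,"tz":0,"roll":0},{"fingers":-1,"tx":0.12,"ty":0,"tz":0,"roll":0},{"fingers":-1,"tx":0.15,"ty":0,"tz":0,"roll":0},{"fingers":-1,"tx":0.18,"ty":0,"tz":0,"roll":0},{"fingers":-1,"tx":0.2,"ty":0,"tz":0,"roll":0},{"fingers":-1,"tx":0.2,"ty":0,"tz":0,"roll":0}]' 30; python3 -m crank '[{"fingers":-1,"tx":0.01,"ty":0,"tz":0,"roll":0},{"fingers":-1,"tx":0.02,"ty":0,"tz":0,"roll":0},{"fingers":-1,"tx":0.03,"ty":0,"tz":0,"roll":0},{"fingers":-1,"tx":0.03,"ty":0,"tz":0,"roll":0},{"fingers":-1,"tx":0.03,"ty":0,"tz":0,"roll":0},{"fingers":-1,"tx":0.03,"ty":0,"tz":0,"roll":0},{"fingers":-1,"tx":0.03,"ty":0,"tz":0,"roll":0},{"fingers":-1,"tx":0.03,"ty":0,"tz":0,"roll":0}]' 30
```

```text
time: 19.5
tool_pos: [0.5635, -0.0237, 0.1157]
tool_rot: [2.567, 1.57, -0.312]
contact_force: [-2.8, 0.4, 6.4]
opening: 0.0002
time: 20.5
tool_pos: [0.5635, -0.0237, 0.1146]
tool_rot: [2.579, 1.57, -0.3]
contact_force: [-3.8, 1.5, 6.1]
opening: 0.0002
```

```bash
python3 -m crank '[{"fingers":-1,"tx":0.01,"ty":0,"tz":0,"roll":0},{"fingers":-1,"tx":0.02,"ty":0,"tz":0,"roll":0},{"fingers":-1,"tx":0.02,"ty":0,"tz":0,"roll":0},{"fingers":-1,"tx":0.02,"ty":0,"tz":0,"roll":0},{"fingers":-1,"tx":0.02,"ty":0,"tz":0,"roll":0},{"fingers":-1,"tx":0.02,"ty":0,"tz":0,"roll":0},{"fingers":-1,"tx":0.02,"ty":0,"tz":0,"roll":0},{"fingers":-1,"tx":0.02,"ty":0,"tz":0,"roll":0}]' 30; python3 -m crank '[{"fingers":-1,"tx":0.01,"ty":0,"tz":0,"roll":0},{"fingers":-1,"tx":0.02,"ty":0,"tz":0,"roll":0},{"fingers":-1,"tx":0.02,"ty":0,"tz":0,"roll":0},{"fingers":-1,"tx":0.02,"ty":0,"tz":0,"roll":0},{"fingers":-1,"tx":0.02,"ty":0,"tz":0,"roll":0},{"fingers":-1,"tx":0.02,"ty":0,"tz":0,"roll":0},{"fingers":-1,"tx":0.02,"ty":0,"tz":0,"roll":0},{"fingers":-1,"tx":0.02,"ty":0,"tz":0,"roll":0}]' 30
```

```text
time: 21.5
tool_pos: [0.5635, -0.0237, 0.114]
tool_rot: [2.586, 1.57, -0.292]
contact_force: [-2.3, 0.4, 9.4]
opening: 0.0006
time: 22.5
tool_pos: [0.5635, -0.0237, 0.1136]
tool_rot: [2.589, 1.57, -0.29]
contact_force: [-4.3, 1.0, 11.2]
opening: 0.0004
```

```bash
python3 -m crank '[{"fingers":-1,"tx":0.01,"ty":0,"tz":0,"roll":0},{"fingers":-1,"tx":0.02,"ty":0,"tz":0,"roll":0},{"fingers":-1,"tx":0.02,"ty":0,"tz":0,"roll":0},{"fingers":-1,"tx":0.02,"ty":0,"tz":0,"roll":0},{"fingers":-1,"tx":0.02,"ty":0,"tz":0,"roll":0},{"fingers":-1,"tx":0.02,"ty":0,"tz":0,"roll":0},{"fingers":-1,"tx":0.02,"ty":0,"tz":0,"roll":0},{"fingers":-1,"tx":0.02,"ty":0,"tz":0,"roll":0}]' 30; python3 -m crank '[{"fingers":-1,"tx":-0.1,"ty":0,"tz":0,"roll":0},{"fingers":-1,"tx":-0.4,"ty":0,"tz":0,"roll":0},{"fingers":-1,"tx":-0.9,"ty":0,"tz":0,"roll":0},{"fingers":-1,"tx":-1.5,"ty":0,"tz":0,"roll":0},{"fingers":-1,"tx":-2,"ty":0,"tz":0,"roll":0},{"fingers":-1,"tx":-2.3,"ty":0,"tz":0,"roll":0},{"fingers":-1,"tx":-2.3,"ty":0,"tz":0,"roll":0},{"fingers":-1,"tx":-2.3,"ty":0,"tz":0,"roll":0}]' 30
python3 - <<'E'
from h import *
p,d=read_camera("side");np.savez("pics/side6.npz",p=p,d=d)
cv2.imwrite("pics/c7.png",cv2.resize(p[190:270,285:395][:,:,::-1],None,fx=7,fy=7,interpolation=2))
for u in range(329,344,2): 
  print(u,[float((lambda o,r:(o+r*d[v,u]).round(3))(*ray("side",u,v))[2]) for v in range(226,242,1)])
E
```

```text
time: 23.5
tool_pos: [0.5636, -0.0237, 0.1132]
tool_rot: [2.585, 1.569, -0.294]
contact_force: [-5.1, 0.9, 13.8]
opening: 0.0004
time: 24.5
tool_pos: [0.5629, -0.0236, 0.2025]
tool_rot: [-0.387, 1.569, 3.018]
contact_force: [-0.9, 0.0, -0.4]
opening: 0.0005
329 [0.078, 0.076, 0.077, 0.079, 0.079, 0.078, 0.078, 0.08, 0.078, 0.079, 0.078, 0.079, 0.079, 0.079, 0.078, 0.079]
331 [0.08, 0.078, 0.077, 0.078, 0.079, 0.078, 0.076, 0.089, 0.089, 0.088, 0.084, 0.081, 0.078, 0.079, 0.079, 0.079]
333 [0.08, 0.08, 0.078, 0.079, 0.08, 0.077, 0.091, 0.089, 0.611, 0.089, 0.086, 0.082, 0.08, 0.08, 0.079, 0.077]
335 [0.08, 0.078, 0.078, 0.079, 0.079, 0.089, 0.091, 0.092, 0.089, 0.089, 0.088, 0.086, 0.084, 0.08, 0.082, 0.078]
337 [0.082, 0.08, 0.078, 0.078, 0.077, 0.092, 0.092, 0.092, 0.091, 0.091, 0.088, 0.086, 0.081, 0.08, 0.076, 0.079]
339 [0.083, 0.08, 0.077, 0.079, 0.077, 0.078, 0.089, 0.092, 0.09, 0.09, 0.087, 0.083, 0.081, 0.079, 0.078, 0.078]
341 [0.08, 0.081, 0.081, 0.078, 0.078, 0.079, 0.078, 0.078, 0.089, 0.085, 0.082, 0.077, 0.077, 0.08, 0.079, 0.079]
343 [0.069, 0.08, 0.08, 0.084, 0.076, 0.077, 0.079, 0.078, 0.077, 0.078, 0.078, 0.078, 0.078, 0.08, 0.078, 0.079]
```

View pics/c7.png

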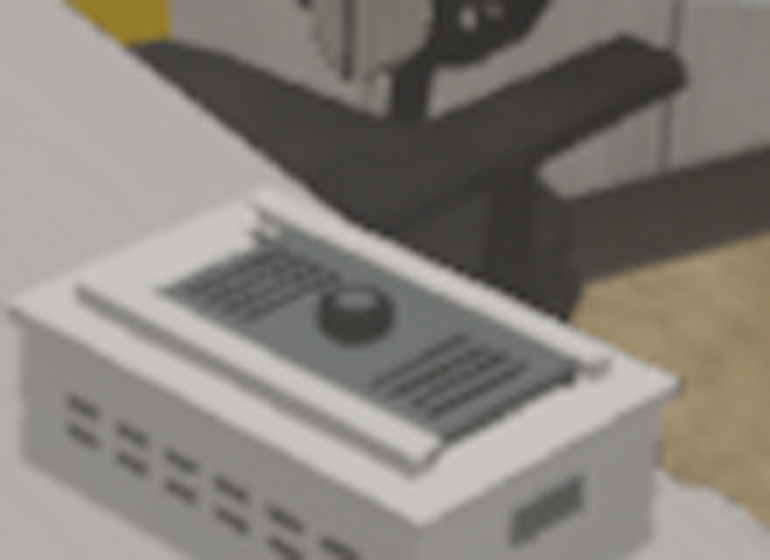

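```bash
python3 -c "
from cell import *
print(observe()['contact_force'],observe()['time']);print(hand_in())"
```

```text
[-0.32249284  0.20563726  0.28188126] 24.55
the job is handed in; nothing more can be done
None
```

The smaller rivet is seated in the shutter's hole and its centre pin is pushed in flush. I handed the job in at 24.6 s with the gripper clear above the box, but `hand_in()` gives no verdict.

- **Path:** a clear panel, about 0.46 m high, stood between the start pose and the work. I lifted the arm over it, then gripped the smaller rivet by its collar.
- **Seating:** the rivet slid into the hole with no noticeable force. The collar met the shutter at the expected height, and I pressed it to about 8 N. After I let go, the side picture showed it upright with the pin still proud.
- **Pin:** with the fingers shut, I pushed the pin in. It slid at about 6–7 N, then the force rose steadily to 13.8 N downward once the tips met the collar. The highest total reading was about 15 N, at the ends of the moves, against the 30 N limit.
- **Last checks:** the side picture and depth show a flat collar top at z ≈ 0.090–0.092 m with no pin standing proud. The shutter face is at 0.078 m, as it should be. The fingertip height while pressing puts the pin within about 0.2 mm of flush.
- **Did not fully agree:**
  - The gripper read about 24.5 mm on the 26 mm collar; I put this down to soft pads, and the grip held.
  - A sideways force of up to 5 N appeared while pressing.
- **Not checked:** I took no last picture of the rack, the cup or the brush. The arm went near only the rack, and the bigger rivet was in its place in the picture taken after the lift.

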